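# Empty a tray of used sample cups into the waste box and latch it

## Task

Tip all three used sample cups from the tray with the blue handle bar into the yellow waste box, then set the empty tray down upright on the bench. After that shut the box's red lid fully and swing the steel hasp all the way round under the keeper hook on the lid. Leave the other things on the bench where they are.

Things in the scene. Friction and masses are not known exactly. Their poses are not given: they have to be found in the camera images.
- tray: loose aluminium tray, 199 x 88 x 129 mm overall, about 0.3 kg, walls 46 mm high and 4 mm thick; origin at the underside under the middle of the floor, z up. Walls on +x, +y and -y; at the -x end there is no wall but a spout: the floor slopes up to a lip 14 mm high. An arch handle stands across it; cups pass beneath the arch
- tray_bar (a point): middle of the blue handle bar at the top of the tray's arch, in the tray's frame (-5, 0, 116) mm. The bar runs along the tray's y, is 16 mm thick (tray x), 26 mm tall and 84 mm long between the posts; about over the centre of mass
- tray_lip (a point): middle of the spout's lip, in the tray's frame (-116, 0, 14) mm
- cup_0: sample cup with red screw lid, 51 mm diameter, 64 mm long, 40 g, lying on its side across the tray; origin at the centre of its foot, its z runs along its axis to the lid
- cup_1: the same with white lid, lying in the tray
- cup_2: like cup_0 (red lid), lying in the tray
- waste_box: fixed yellow open box, 190 (x) x 160 (y) x 100 mm high, walls and floor 5 mm; origin at the centre of its underside, z up. The lid is hinged along its -y rim; the hasp pivots on its +y wall
- lid (a joint): red lid of the box, 190 x 164 x 8 mm: 0 shut, grows as it opens, about 1.75 (just past upright) at the start, at most 1.9. A stiff hinge: it stays where it is left; push its outer face over and down
- lid_hinge (a point): middle of the lid's hinge line, in the box's frame (0, -80, 100) mm; the axis is the box's x
- lid_edge (a point): middle of the lid's free edge, on its outer (upper) face, 164 mm from the hinge; shut, it lies at (0, 84, 108) mm in the box's frame
- hasp (a joint): flat steel hasp that swings level about an upright pivot on the box's +y wall: 0 along the box's +x, outside the wall; grows clockwise seen from above; 1.57 (its stop) across the lid along the box's -y, under the lid's keeper hook. Light friction, stays where it is left; starts between -0.5 and -0.05
- hasp_pivot (a point): pivot of the hasp, in the box's frame (-35, 96, 115) mm
- hasp_knob (a point): centre of the top of the hasp's upright black knob, 14 mm diameter, 40 mm tall, top at height 155 mm, 68 mm from the pivot
- tip_box: blue pipette tip box with clear cover, 89 x 118 x 82 mm, bystander; origin under its centre
- timer: white lab timer, 66 x 66 x 18 mm, bystander; origin under its centre
- bottle: lab bottle with blue cap, 56 mm diameter, 102 mm tall, bystander; origin under its centre
Not all that is in view belongs to the job. What is shaped like the cup_0 but black is not meant.

How it is judged (in metres and radians):
On the way, in this order (a step that is already met when the one before it is completed fails the run):
1. the tray is tipped over the box (angle between tray's own z axis and vertical above 0.5 rad and horizontal distance between tray_lip and waste_box below 0.14 m and height (world z) of tray_lip above 0.07 m), for 0.1 s.
2. all three cups are in the box and the tray stands upright on the bench (x of cup_0 in the frame of waste_box between -0.093 and 0.093 m and y of cup_0 in the frame of waste_box between -0.078 and 0.078 m and z of each of cup_0, cup_1, cup_2 in the frame of waste_box below 0.11 m and linear speed of each of cup_0, cup_1, cup_2 below 0.05 m/s and x of cup_1 in the frame of waste_box between -0.093 and 0.093 m and y of cup_1 in the frame of waste_box between -0.078 and 0.078 m and x of cup_2 in the frame of waste_box between -0.093 and 0.093 m and y of cup_2 in the frame of waste_box between -0.078 and 0.078 m and angle between tray's own z axis and vertical below 0.1 rad and height (world z) of tray below 0.012 m and linear speed of tray below 0.02 m/s), for 0.2 s.
3. the lid is shut (value of joint lid below 0.06 rad), for 0.1 s.
4. the hasp is swung over into the keeper (value of joint hasp above 1.42 rad and value of joint lid below 0.06 rad), for 0.1 s.
At the end, for the whole second after the job is handed in: All three cups lie inside the waste box, the tray stands upright (within 0.1 rad) and at rest on the bench, the lid is shut (joint under 0.06 rad) and the hasp is across the lid in the keeper (joint over 1.42 rad) (all of step 2 and all of step 4); the robot touches nothing.
It fails at once if a bystander (tip box, timer or bottle) is moved more than 25 mm (distance of any of tip_box, timer, bottle from where it was at the start of the episode above 0.025 m).
It also fails if it takes over 72 s, if anything falls off the work surface, if the arm or the gripper's body presses on something with over 40 N, if the wrist force passes 120 N, or if a joint passes its speed limit or range.

## Robot

A 6-joint arm with a two-finger parallel gripper is mounted at the origin on a cart in front of the work surface, level with it; the furniture and walls round the work are solid. World frame = base frame: x ahead of the robot, y to its left, z up, the work surface at z = 0. Lengths are in mm, angles in rad, forces in N, time in s.
With the tool pointing down it reaches from about 350 to 975 mm from the base axis. Payload 17.4 kg.
Tool frame: the origin (TCP) lies at the very end of the fingers, on their centre line; the grasp point (between the pads) lies 19 mm behind it; z points along the fingers, y is the line along which they close (so a half turn about z gives the same grasp; the last joint's range is limited). The gripper opens to 85 mm and grips with 20 to 120 N. Pads are 22 mm wide; open, the fingers measure 114 mm over their backs; the gripper's body (76 mm by 85 mm) begins 54 mm behind the grasp point. The pads swing forward as they close: fully open they stand 13 mm farther back than shut.
Start: joints at [-1.244, 0.116, 1.442, -0, 1.584, -0.038], TCP at [240.806, -630.591, 231.303] pointing down, gripper open.
Joint ranges: [-2.83, 2.83], [-0.83, 2.19], [0.07, 2.5], [-1.14, 4.28], [0.01, 3], [-2.97, 2.97]. Speed limits (rad/s): [1.89, 1.89, 2.22, 3.14, 3.14, 3.14].

## Interface

Orientations are given as a unit quaternion [w, x, y, z].
In Python, from workcell import * gives the robot as it stands.
- The arm moves only by the tool servo_tool, never from a script. Its argument "increments" is a list of rows, each a list of 6 numbers: the shift along the tool's x, y, z in m, then the turn, a rotation vector about the tool's x, y, z in rad. In form: [[tx, ty, tz, rx, ry, rz], ...]. A call has 1 to 8 rows; each row shifts and turns the commanded pose from where the row before left it, along the tool's axes as they then stand; what a row does not reach is not made up. A row lasts 1/10 s, in which the tool goes at most 50 mm and 8.59 degrees, less where a joint would pass 70% of its speed; a pose out of reach is approached as far as the arm can. A call is refused whole if a number of a shift passes 0.05 or a number of a turn 0.15, either way. A call with a gripper value outside its range is refused whole. "claw" is the finger opening in m, from 0 to 0.0854, set as the call begins (left out, the last holds). The fingers move at their own pace and stop on an object; the grip force is fixed at half the most. Time passes only in rows, so rows that do not move let the fingers close. It gives the time, the measured TCP pose, the force, the opening and the grip force at its end, in the units of the state.
- state(): the state, without advancing time (a new reading comes with each control period).
- snapshot(name): name is "scene" or "top"; returns the picture (400x640x3 uint8, red, green, blue); there is no depth.
- get_calibration(name): a dict with "fovy" (degrees; the focal length in pixels is half the picture's height over the tangent of half this angle, whatever the lens; pixels are square), "cx", "cy" (the principal point, pixels), "camera_from_world" (4x4, takes a point from world to camera coordinates). Camera axes: x right, y down, z forward; pixel columns grow to the right and rows downward; lengths in mm; the calibration is good to about 2 mm. A picture is of the moment at which its call begins. get_calibration takes no time and is no camera call.
- finish_job(): hands the job in; it is judged then, once.
The state is a dict: "t": time; "joint_positions": joint angles; "joint_vel": joint speeds; "joint_torque": joint torques, N m; "tool_pos": TCP position; "tcp_rot": TCP orientation; "force": force on the tool from outside, world axes, zero at the start; "ft_torque": the same for the moment, N m; "grip_width": finger opening in mm; "grasp_force": force on a finger pad.
Only numpy, scipy, OpenCV 4.12 (cv2) and the standard library are available. Lean on these libraries where they do the work, as an engineer would, in place of code of your own. Each camera call takes 0.05 s, during which the arm holds its last target. There are 200 camera calls.

## Working session

There is one attempt and no reset: what is moved stays moved. The work goes in short steps, Python scripts to look and compute and a tool call to move; the robot and the scene stay as the last step left them, time stands still between calls to the robot, and variables do not carry over. Pictures are saved under pics/ and viewed, at most 11 in all, crops included, and the job is handed in when it is done.

Besides the shell and the picture viewer there is one more tool, called by a JSON object that holds its "method" and its "body", one argument or row to a line. servo_tool: Moves the arm, as the interface text tells. Its arguments: {"type":"object","properties":{"increments":{"type":"array"},"claw":{"type":"number"}},"required":["increments"]}

```bash
mkdir -p pics; ls; python3 - <<'E'
from workcell import *
import cv2,numpy as np
print(state())
for n in ("scene","top"):
    c=get_calibration(n);print(n,c)
    im=snapshot(n);cv2.imwrite(f"pics/{n}0.png",im[:,:,::-1])
E
```

```text
pics
{'t': 0.0, 'joint_positions': array([-1.24379282e+00,  1.16530470e-01,  1.44227606e+00,  3.37450084e-06,
        1.58407325e+00, -3.77963282e-02]), 'joint_vel': array([ 1.39609921e-03,  1.06087570e-03,  8.22565711e-04, -2.67132682e-05,
        7.30513980e-04, -1.74792632e-04]), 'joint_torque': array([-2.35780295e-03, -7.31980276e+01, -6.32489920e+01, -1.60174200e-04,
        6.21623985e-03, -1.97913971e-05]), 'tool_pos': array([ 240.7414307 , -630.38318525,  230.52550185]), 'tcp_rot': array([-6.37088361e-04,  9.83410996e-01,  1.81390182e-01, -9.10678894e-05]), 'force': array([-0.59021957,  0.74091228,  1.00177987]), 'ft_torque': array([-0.00524893,  0.00266824, -0.02225093]), 'grasp_force': 0.0, 'grip_width': 85.29490661396161}
scene {'fovy': 46.992850862091466, 'cx': 314.21154829937467, 'cy': 198.56611209466246, 'camera_from_world': array([[-5.22700865e-01, -8.52500188e-01,  5.21863929e-03,
         1.62317382e+01],
       [-4.98180900e-01,  3.00475044e-01, -8.13345276e-01,
         4.04067820e+02],
       [ 6.91808931e-01, -4.27736106e-01, -5.81757877e-01,
         8.72740765e+02],
       [ 0.00000000e+00,  0.00000000e+00,  0.00000000e+00,
         1.00000000e+00]])}
top {'fovy': 45.49393413694698, 'cx': 317.8103421126446, 'cy': 201.5677850317658, 'camera_from_world': array([[-2.43794184e-02, -9.99670678e-01, -8.01122595e-03,
        -2.44327765e+02],
       [-9.96989273e-01,  2.49024997e-02, -7.34319801e-02,
         4.87229587e+02],
       [ 7.36072969e-02,  6.19687737e-03, -9.97268051e-01,
         1.18399034e+03],
       [ 0.00000000e+00,  0.00000000e+00,  0.00000000e+00,
         1.00000000e+00]])}
```

View pics/scene0.png

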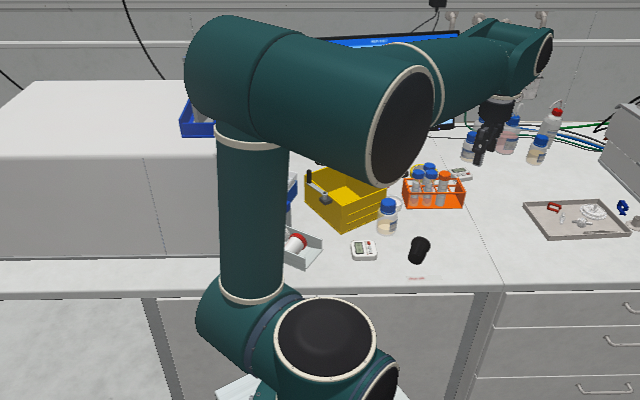

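View pics/top0.png

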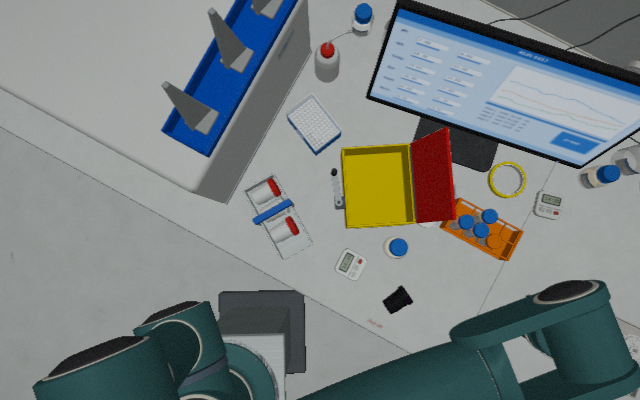

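The scene view shows the yellow box at about (345,200), the bottle (388,215), the timer (363,250) and a black cup (419,250). The arm hides most of the tray, with part of it at (300,245). In the top view:
- **Tray:** blue bar at (273,212), red lids at (270,186) and (291,226).
- **Box and hasp:** box at (375,187), lid at (432,175) on its right, hasp at (337,190) on its left.
- **Lookalikes:** black cup (398,299), orange rack (480,230), blue instrument top (235,40), second timer (547,204).

I choose the arched tray at (277,215) and will check it in a crop.

```bash
cat > h.py <<'E'
import numpy as np,cv2
from workcell import *
def ray(n,u,v):
    c=get_calibration(n);f=200/np.tan(np.radians(c["fovy"]/2));T=c["camera_from_world"]
    R,t=T[:3,:3],T[:3,3];o=-R.T@t;d=R.T@np.array([(u-c["cx"])/f,(v-c["cy"])/f,1]);return o,d/np.linalg.norm(d)
def at(n,u,v,z):
    o,d=ray(n,u,v);return o+d*(z-o[2])/d[2]
def tri(a,b):
    (o1,d1),(o2,d2)=ray("top",*a),ray("scene",*b)
    s=np.linalg.lstsq(np.c_[d1,-d2],o2-o1,rcond=None)[0]
    p,q=o1+s[0]*d1,o2+s[1]*d2;return (p+q)/2,np.linalg.norm(p-q)
def proj(n,p):
    c=get_calibration(n);f=200/np.tan(np.radians(c["fovy"]/2));q=c["camera_from_world"]@np.r_[p,1]
    return np.array([c["cx"]+f*q[0]/q[2],c["cy"]+f*q[1]/q[2]])
E
python3 - <<'E'
from h import *
a=cv2.imread("pics/top0.png");s=cv2.imread("pics/scene0.png")
A=cv2.resize(a[120:280,225:465],None,fx=3.3,fy=3.3,interpolation=2)
cv2.imwrite("pics/c1.png",A)
B=cv2.resize(s[130:280,270:450],None,fx=4,fy=4,interpolation=2)
cv2.imwrite("pics/c2.png",B)
h=cv2.cvtColor(a,cv2.COLOR_BGR2HSV)
m=cv2.inRange(h,(105,150,60),(125,255,255));m[:, :245]=0;m[:,310:]=0;m[:190]=0;m[240:]=0
n,_,st,ce=cv2.connectedComponentsWithStats(m);print(st[1:],ce[1:])
r=cv2.minAreaRect(cv2.findNonZero(m));b=cv2.boxPoints(r);print(r)
print([at("top",*p,129).round() for p in b])
E
```

```text
[[253 199  39  25 280]] [[271.93571429 211.38214286]]
((271.77008056640625, 211.47781372070312), (6.661698341369629, 42.051971435546875), 60.524105072021484)
[array([ 437., -106.,  129.]), array([ 482., -190.,  129.]), array([ 469., -197.,  129.]), array([ 424., -113.,  129.])]
```

View pics/c1.png

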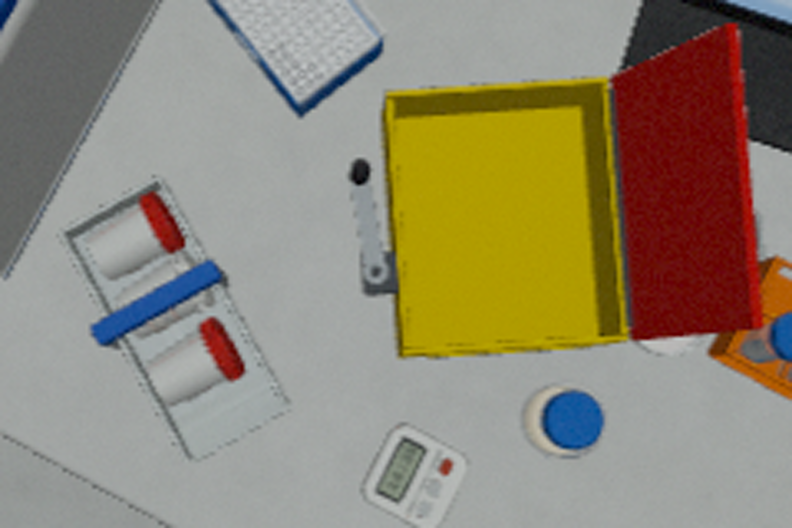

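View pics/c2.png

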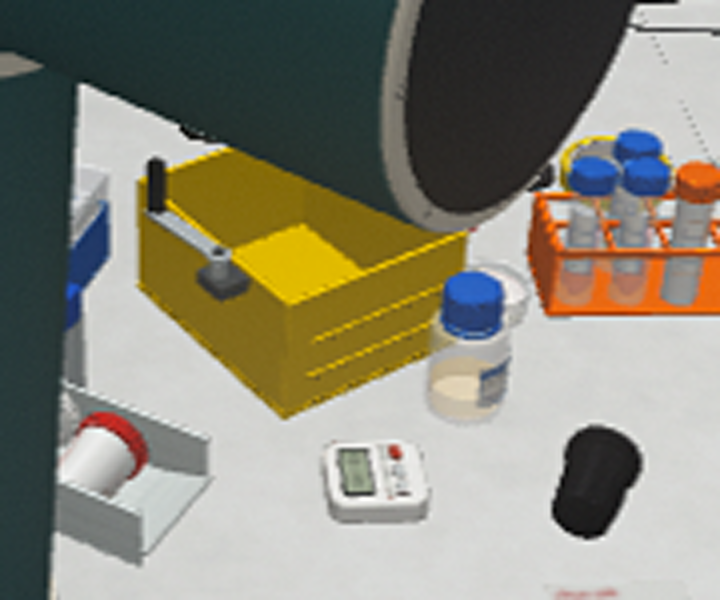

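The crop confirms the choice: a tray with a blue bar (100,335)–(215,270), two red-lidded cups and one white one, spout at the lower right (240,430), and a free box with its hasp on the left. In the scene crop the arm covers the bar, and the tray's spout is at about (175,520).

```bash
cat >> h.py <<'E'
from scipy.spatial.transform import Rotation as Ro
def tool(yaw_y,tilt=0):  # tool y heading yaw_y (deg) when down; tilt (deg) swings z outwards to +y
    a=np.radians(yaw_y);y=np.array([np.cos(a),np.sin(a),0]);z=np.array([0,0,-1.]);x=np.cross(y,z)
    return Ro.from_matrix(np.c_[x,y,z])*Ro.from_rotvec([-np.radians(tilt),0,0])
def cur():
    s=state();q=s["tcp_rot"];return s["tool_pos"],Ro.from_quat([q[1],q[2],q[3],q[0]]),s
def plan(P,R,way,vmax=45,wmax=8):
    """way: list of (pos mm, Rotation); prints rows (m, rad) in groups"""
    for k,(p,r) in enumerate(way):
        p=np.array(p,float);rv=(R.inv()*r).as_rotvec();n=int(max(1,np.ceil(max(np.linalg.norm(p-P)/vmax,np.degrees(np.linalg.norm(rv))/wmax))))
        dr=Ro.from_rotvec(rv/n);out=[]
        for i in range(n):
            out.append(list(np.r_[R.inv().apply((p-P)/n)/1000,rv/n].round(4)));R=R*dr
        P=p
        print("wp",k,n,"rows");last=None
        for o in out:
            o=[float(x)+0 for x in o]
            print("  ",o if o!=last else "same");last=o
    return
E
python3 - <<'E'
from h import *
cc=lambda u,v:(225+u/3.3,120+v/3.3)
for nm,p,z in [("rimA +x+y",(388,92),100),("rimB +x-y",(608,78),100),("rimC -x-y",(625,340),100),("rimD -x+y",(400,355),100),("pivot",(376,270),118),("knob",(360,165),155),("lip1",(195,460),14),("lip2",(290,405),14),("back1",(65,235),46),("back2",(160,182),46),("timer",(415,475),18),("bottle",(575,420),102),("tipbox corner",(300,112),0),("blk",(5,275),0),("orange top",(712,350),60),("lidtop",(735,30),261),("lidlow",(760,325),261)]:
    print(nm,at("top",*cc(*p),z).round())
for z in (0,100,200,300): print("blocktop",z,at("top",195,190,z).round(),"mon",at("top",368,98,z).round(),at("top",450,122,z).round(),at("top",580,165,z).round())
P,R,s=cur()
plan(P,R,[((300,-500,330),tool(-35)),((455,-151,230),tool(28.4))])
E
```

```text
rimA +x+y [ 601. -318.  100.]
rimB +x-y [ 607. -476.  100.]
rimC -x-y [ 419. -481.  100.]
rimD -x+y [ 412. -322.  100.]
pivot [ 472. -306.  118.]
knob [ 541. -295.  155.]
lip1 [ 338. -168.   14.]
lip2 [ 378. -241.   14.]
back1 [509. -77.  46.]
back2 [ 547. -149.   46.]
timer [ 323. -335.   18.]
bottle [ 364. -443.  102.]
tipbox corner [ 605. -254.    0.]
blk [484. -23.   0.]
orange top [ 411. -552.   60.]
lidtop [ 603. -524.  261.]
lidlow [ 422. -531.  261.]
blocktop 0 [520.  58.   0.] mon [ 748. -393.    0.] [ 679. -602.    0.] [ 559. -929.    0.]
blocktop 100 [509.  31. 100.] mon [ 719. -382.  100.] [ 656. -574.  100.] [ 546. -874.  100.]
blocktop 200 [499.   5. 200.] mon [ 690. -372.  200.] [ 632. -546.  200.] [ 532. -819.  200.]
blocktop 300 [488. -22. 300.] mon [ 660. -361.  300.] [ 609. -518.  300.] [ 518. -764.  300.]
wp 0 5 rows
   [0.0204, -0.0202, -0.0198, -0.0002, -0.0001, -0.119]
   [0.0226, -0.0176, -0.0199, -0.0002, -0.0001, -0.119]
   [0.0246, -0.0148, -0.0199, -0.0002, -0.0001, -0.119]
   [0.0261, -0.0118, -0.0199, -0.0002, -0.0001, -0.119]
   [0.0273, -0.0086, -0.0199, -0.0002, -0.0001, -0.119]
wp 1 9 rows
   [0.0416, -0.0081, 0.0111, 0.0, 0.0, -0.1229]
   [0.0423, -0.003, 0.0111, 0.0, 0.0, -0.1229]
   [0.0424, 0.0022, 0.0111, 0.0, 0.0, -0.1229]
   [0.0418, 0.0074, 0.0111, 0.0, 0.0, -0.1229]
   [0.0405, 0.0125, 0.0111, 0.0, 0.0, -0.1229]
   [0.0387, 0.0174, 0.0111, 0.0, 0.0, -0.1229]
   [0.0363, 0.022, 0.0111, 0.0, 0.0, -0.1229]
   [0.0333, 0.0263, 0.0111, 0.0, 0.0, -0.1229]
   [0.0298, 0.0302, 0.0111, 0.0, 0.0, -0.1229]
```

{"method": "servo_tool", "body": {
  "increments": [
    [0.02, -0.02, -0.02, 0, 0, -0.119],
    [0.0226, -0.0176, -0.02, 0, 0, -0.119],
    [0.0246, -0.0148, -0.02, 0, 0, -0.119],
    [0.026, -0.012, -0.02, 0, 0, -0.119],
    [0.0273, -0.0086, -0.02, 0, 0, -0.119],
    [0.0416, -0.008, 0.011, 0, 0, -0.123],
    [0.0423, -0.003, 0.011, 0, 0, -0.123],
    [0.0424, 0.002, 0.011, 0, 0, -0.123]
  ]
}}

```text
t: 0.9
tool_pos: [351.2, -382.5, 297.7]
tcp_rot: [-0.0, 0.786, 0.618, 0.0]
force: [0.3, 0.3, -0.5]
grip_width: 85.5
grasp_force: 0.0
```

{"method": "servo_tool", "body": {
  "increments": [
    [0.0418, 0.0074, 0.011, 0, 0, -0.123],
    [0.0405, 0.0125, 0.011, 0, 0, -0.123],
    [0.0387, 0.0174, 0.011, 0, 0, -0.123],
    [0.0363, 0.022, 0.011, 0, 0, -0.123],
    [0.0333, 0.0263, 0.011, 0, 0, -0.123],
    [0.03, 0.03, 0.011, 0, 0, -0.123],
    [0, 0, 0, 0, 0, 0],
    [0, 0, 0, 0, 0, 0]
  ]
}}

```text
t: 1.7
tool_pos: [454.1, -150.5, 231.9]
tcp_rot: [-0.0, 0.511, 0.859, -0.0]
force: [0.8, -1.0, 0.6]
grip_width: 85.5
grasp_force: 0.0
```

```bash
python3 - <<'E'
from h import *
P,R,s=cur();print(P,s["joint_positions"].round(3))
a=snapshot("scene")[:,:,::-1];cv2.imwrite("pics/scene1.png",a)
t=snapshot("top")[:,:,::-1];cv2.imwrite("pics/top1.png",t)
cv2.imwrite("pics/c3.png",np.hstack([cv2.resize(np.ascontiguousarray(a[60:290,180:470]),None,fx=1.38,fy=1.38),cv2.resize(np.ascontiguousarray(t[80:310,200:490]),None,fx=1.38,fy=1.38)]))
E
```

```text
[ 454.12556715 -150.49613458  231.94772238] [-0.373 -0.322  1.846 -0.     1.619 -0.871]
```

View pics/c3.png

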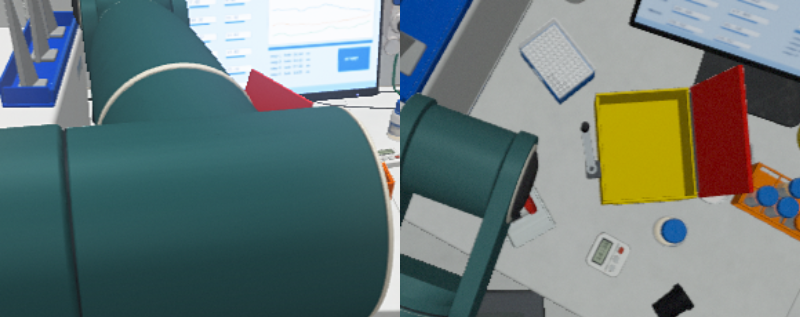

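The arm now blocks the scene camera completely. The top view shows only part of the tray, box and hasp clear. The spout line measured earlier agrees with the bar's position and yaw, so I descend to the bar.

{"method": "servo_tool", "body": {
  "increments": [
    [0, 0, 0.03, 0, 0, 0],
    [0, 0, 0.03, 0, 0, 0],
    [0, 0, 0.03, 0, 0, 0],
    [0, 0, 0.025, 0, 0, 0],
    [0, 0, 0.015, 0, 0, 0],
    [0, 0, 0.004, 0, 0, 0],
    [0, 0, 0, 0, 0, 0]
  ]
}}

```text
t: 2.5
tool_pos: [454.1, -151.8, 98.8]
tcp_rot: [0.0, 0.512, 0.859, -0.0]
force: [0.6, -1.4, -0.3]
grip_width: 85.5
grasp_force: 0.0
```

{"method": "servo_tool", "body": {
  "claw": 0,
  "increments": [
    [0, 0, 0, 0, 0, 0],
    [0, 0, 0, 0, 0, 0],
    [0, 0, 0, 0, 0, 0],
    [0, 0, 0, 0, 0, 0],
    [0, 0, 0, 0, 0, 0],
    [0, 0, 0, 0, 0, 0]
  ]
}}

```text
t: 3.1
tool_pos: [454.3, -151.2, 98.6]
tcp_rot: [0.0, 0.512, 0.859, 0.0]
force: [0.7, 0.7, 2.4]
grip_width: 15.2
grasp_force: 59.3
```

```bash
python3 - <<'E'
from h import *
cc=lambda u,v:(225+u/3.3,120+v/3.3)
print("block edge",at("top",*cc(160,0),0).round(),at("top",*cc(5,275),0).round(),"wash bottle",at("top",327,78,0).round())
# orientation IK check
P,R,s=cur();q=s["joint_positions"]
def f(q): return Ro.from_euler('z',q[0])*Ro.from_euler('y',q[1]+q[2])*Ro.from_euler('z',q[3])*Ro.from_euler('y',q[4])*Ro.from_euler('z',q[5])
C=f(q).inv()*R;print(C.as_euler('ZYX',degrees=True).round(1))
for th in (0,20,40,55):
  for h in (20,33):
    G=tool(h,th);az=[-0.6,-0.7,-.8,-.9][[0,20,40,55].index(th)]
    M=(Ro.from_euler('z',az)*Ro.from_euler('y',1.6)).inv()*G*C.inv()
    print(th,h,M.as_euler('ZYZ').round(2))
E
```

```text
block edge [ 697. -147.    0.] [484. -23.   0.] wash bottle [ 804. -288.    0.]
[90.  0.  0.]
0 20 [-0.    1.54 -0.95]
0 33 [-0.    1.54 -1.18]
20 20 [ 0.31  1.37 -1.08]
20 33 [ 0.34  1.44 -1.3 ]
40 20 [ 0.66  1.28 -1.26]
40 33 [ 0.69  1.42 -1.44]
55 20 [ 0.94  1.29 -1.41]
55 33 [ 0.96  1.48 -1.54]
```

{"method": "servo_tool", "body": {
  "increments": [
    [0, 0, -0.015, 0, 0, 0],
    [0, 0, -0.03, 0, 0, 0],
    [0, 0, -0.03, 0, 0, 0],
    [0, 0, -0.03, 0, 0, 0],
    [0, 0, -0.03, 0, 0, 0],
    [0, 0, -0.03, 0, 0, 0],
    [0, 0, -0.02, 0, 0, 0],
    [0, 0, 0, 0, 0, 0]
  ]
}}

```text
t: 3.9
tool_pos: [454.5, -151.4, 286.7]
tcp_rot: [0.002, 0.512, 0.859, 0.0]
force: [1.0, 0.5, -4.4]
grip_width: 15.0
grasp_force: 59.0
```

{"method": "servo_tool", "body": {
  "increments": [
    [0, 0, 0, -0.05, 0, 0],
    [0, 0, 0, -0.05, 0, 0],
    [0, 0, 0, 0, 0, 0]
  ]
}}

```text
t: 4.2
tool_pos: [453.3, -151.3, 282.3]
tcp_rot: [0.025, 0.512, 0.858, 0.043]
force: [0.0, -0.8, -4.1]
grip_width: 15.3
grasp_force: 59.0
```

```bash
python3 - <<'E'
from h import *
P,R,s=cur();print(P,s["joint_positions"].round(3),s["grip_width"],s["force"])
t=snapshot("top")[:,:,::-1];cv2.imwrite("pics/top2.png",t)
E
```

```text
[ 453.29631416 -151.34966872  282.2576879 ] [-0.424 -0.373  1.806  0.08   1.649 -0.911] 15.349403800661893 [ 0.04110838 -0.75901441 -4.09923846]
```

```bash
cat >> h.py <<'E'
def lipway(lip,h,th):
    r=tool(h,th);return (np.array(lip)-r.apply([0,-111,84.6]),r)
E
python3 - <<'E'
from h import *
P,R,s=cur()
plan(P,R,[lipway((534,-368,190),33,5.7)],40)
L=(534,-368)
for a,b,z1,w in ((5.7,30,135,3.1),(30,56,125,2.6)):
    print(a,b);p0,r0=lipway((*L,190 if a<10 else 135),33,a)
    n=int(np.ceil((b-a)/w));plan(p0,r0,[lipway((*L,(190 if a<10 else 135)+(z1-(190 if a<10 else 135))*k/n),33,a+(b-a)*k/n) for k in range(1,n+1)],50,5)
E
```

```text
wp 0 6 rows
   [-0.0368, 0.0116, 0.0007, -0.0002, 0.0012, -0.0134]
   [-0.0369, 0.0111, 0.0006, -0.0002, 0.0012, -0.0134]
   [-0.0371, 0.0106, 0.0006, -0.0002, 0.0012, -0.0134]
   [-0.0372, 0.0101, 0.0005, -0.0002, 0.0012, -0.0134]
   [-0.0373, 0.0096, 0.0005, -0.0002, 0.0012, -0.0134]
   [-0.0375, 0.0091, 0.0004, -0.0002, 0.0012, -0.0134]
5.7 30
wp 0 1 rows
   [0.0, -0.0053, 0.0011, -0.053, 0.0, 0.0]
wp 1 1 rows
   [0.0, -0.0057, 0.001, -0.053, 0.0, 0.0]
wp 2 1 rows
   [0.0, -0.006, 0.001, -0.053, 0.0, 0.0]
wp 3 1 rows
   [0.0, -0.0064, 0.0009, -0.053, 0.0, 0.0]
wp 4 1 rows
   [0.0, -0.0067, 0.0008, -0.053, 0.0, 0.0]
wp 5 1 rows
   [0.0, -0.0071, 0.0007, -0.053, 0.0, 0.0]
wp 6 1 rows
   [0.0, -0.0074, 0.0005, -0.053, 0.0, 0.0]
wp 7 1 rows
   [0.0, -0.0078, 0.0004, -0.053, 0.0, 0.0]
30 56
wp 0 1 rows
   [0.0, -0.0045, -0.0041, -0.0454, 0.0, 0.0]
wp 1 1 rows
   [0.0, -0.0045, -0.0041, -0.0454, 0.0, 0.0]
wp 2 1 rows
   [0.0, -0.0045, -0.0041, -0.0454, 0.0, 0.0]
wp 3 1 rows
   [0.0, -0.0046, -0.0042, -0.0454, 0.0, 0.0]
wp 4 1 rows
   [0.0, -0.0046, -0.0042, -0.0454, 0.0, 0.0]
wp 5 1 rows
   [0.0, -0.0046, -0.0042, -0.0454, 0.0, 0.0]
wp 6 1 rows
   [0.0, -0.0047, -0.0042, -0.0454, 0.0, 0.0]
wp 7 1 rows
   [0.0, -0.0047, -0.0043, -0.0454, 0.0, 0.0]
wp 8 1 rows
   [0.0, -0.0047, -0.0043, -0.0454, 0.0, 0.0]
wp 9 1 rows
   [0.0, -0.0048, -0.0044, -0.0454, 0.0, 0.0]
```

{"method": "servo_tool", "body": {
  "increments": [
    [-0.015, 0.005, 0, 0, 0, -0.01],
    [-0.03, 0.009, 0, 0, 0, -0.01],
    [-0.037, 0.011, 0.001, 0, 0.002, -0.01],
    [-0.037, 0.0105, 0.001, 0, 0.002, -0.01],
    [-0.037, 0.01, 0.001, 0, 0.002, -0.01],
    [-0.032, 0.008, 0, 0, 0.001, -0.01],
    [-0.022, 0.006, 0, 0, 0, -0.01],
    [-0.013, 0.0025, 0, 0, 0, -0.01]
  ]
}}

```text
t: 5.05
tool_pos: [621.2, -313.2, 284.6]
tcp_rot: [0.023, 0.476, 0.878, 0.043]
force: [-0.1, 0.5, -4.3]
grip_width: 14.8
grasp_force: 59.0
```

{"method": "servo_tool", "body": {
  "increments": [
    [0, 0, 0, 0, 0, 0],
    [0, -0.0053, 0.001, -0.053, 0, 0],
    [0, -0.0057, 0.001, -0.053, 0, 0],
    [0, -0.006, 0.001, -0.053, 0, 0],
    [0, -0.0064, 0.001, -0.053, 0, 0],
    [0, -0.0067, 0.001, -0.053, 0, 0],
    [0, 0, 0, 0, 0, 0]
  ]
}}

```text
t: 5.75
tool_pos: [594.9, -327.8, 274.7]
tcp_rot: [0.087, 0.47, 0.864, 0.159]
force: [-0.4, 0.2, -5.9]
grip_width: 14.7
grasp_force: 59.1
```

```bash
python3 - <<'E'
from h import *
P,R,s=cur();print(P,s["joint_positions"].round(3),s["grip_width"],s["force"])
print("lip",P+R.apply([0,-111,84.6]),"tilt",np.degrees(np.arccos(-R.as_matrix()[2,2])))
t=snapshot("top")[:,:,::-1];cv2.imwrite("pics/top3.png",cv2.resize(np.ascontiguousarray(t[60:300,200:520]),None,fx=2,fy=2))
E
```

```text
[ 594.86047093 -327.8069179   274.65539293] [-0.687  0.028  1.495  0.348  1.507 -1.265] 14.701255580630002 [-0.42318867  0.1710154  -5.88189525]
lip [ 533.16146678 -367.76821889  156.0194485 ] tilt 20.9033798927703
```

View pics/top3.png

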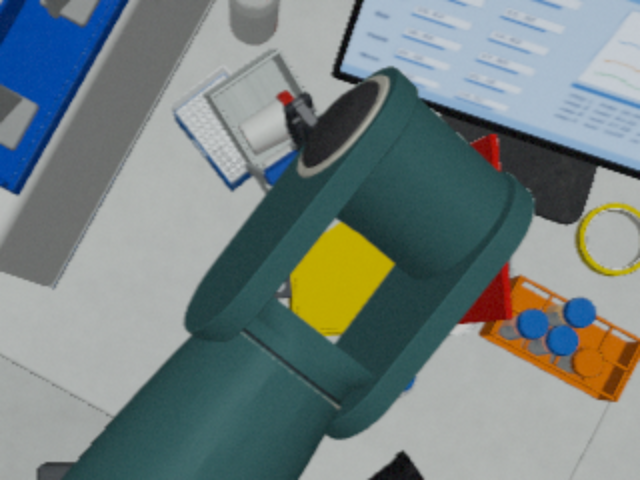

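The top view shows the tray tipping clear of the monitor, with cups still in it at (265,130), and the lid still upright at (490,150–310). I keep tipping.

{"method": "servo_tool", "body": {
  "increments": [
    [0, -0.007, 0.001, -0.053, 0, 0],
    [0, -0.0074, 0.0005, -0.053, 0, 0],
    [0, -0.0078, 0, -0.053, 0, 0],
    [0, -0.0045, -0.004, -0.045, 0, 0],
    [0, -0.0045, -0.004, -0.045, 0, 0],
    [0, -0.0045, -0.004, -0.045, 0, 0],
    [0, -0.0046, -0.0042, -0.045, 0, 0],
    [0, 0, 0, 0, 0, 0]
  ]
}}

```text
t: 6.6
tool_pos: [559.2, -351.6, 267.8]
tcp_rot: [0.164, 0.448, 0.825, 0.303]
force: [-0.7, 0.2, -4.3]
grip_width: 15.0
grasp_force: 59.2
```

{"method": "servo_tool", "body": {
  "increments": [
    [0, -0.0046, -0.0042, -0.045, 0, 0],
    [0, -0.0046, -0.0042, -0.045, 0, 0],
    [0, -0.0047, -0.0042, -0.045, 0, 0],
    [0, -0.0047, -0.0043, -0.045, 0, 0],
    [0, -0.0047, -0.0043, -0.045, 0, 0],
    [0, -0.0048, -0.0044, -0.045, 0, 0],
    [0, 0, 0, 0, 0, 0],
    [0, 0, 0, 0, 0, 0]
  ]
}}

```text
t: 7.4
tool_pos: [528.6, -371.9, 265.5]
tcp_rot: [0.223, 0.421, 0.778, 0.41]
force: [-0.0, -1.1, -2.6]
grip_width: 15.0
grasp_force: 59.5
```

```bash
python3 - <<'E'
from h import *
P,R,s=cur();print(P,s["joint_positions"].round(3),s["grip_width"],s["force"])
print("lip",P+R.apply([0,-111,84.6]),"tilt",np.degrees(np.arccos(-R.as_matrix()[2,2])))
t=snapshot("top")[:,:,::-1];a=snapshot("scene")[:,:,::-1]
cv2.imwrite("pics/c4.png",np.hstack([cv2.resize(np.ascontiguousarray(x),None,fx=1.5,fy=1.5) for x in (t[80:280,230:490],a[100:300,210:470])]))
E
```

```text
[ 528.58851025 -371.92759617  265.50924627] [-1.035 -0.007  1.72   0.972  1.524 -1.712] 14.959739016276725 [-0.02358776 -1.14380076 -2.58055949]
lip [ 534.70735989 -368.08617236  126.13219241] tilt 55.65366094716989
```

View pics/c4.png

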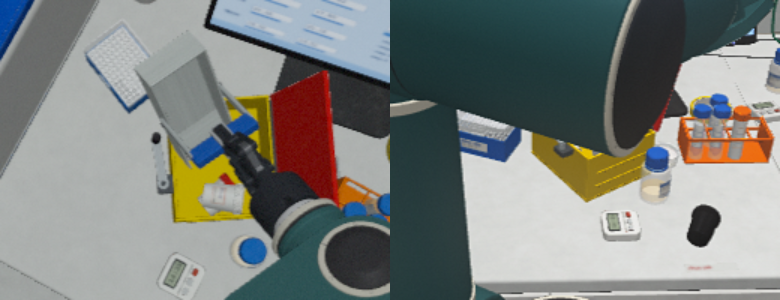

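The tray is empty. The top crop shows cups in the box at about (222,195), with a red lid at (226,180). Next I tilt the tray back and return it.

```bash
python3 - <<'E'
from h import *
P,R,s=cur();L=(534,-368)
plan(P,R,[lipway((*L,160),33,45),lipway((*L,195),33,22),lipway((*L,200),33,0)],45,6)
p,r=lipway((*L,200),33,0)
plan(p,r,[((454,-151,288),tool(28.5))],38)
E
```

```text
wp 0 2 rows
   [0.0001, 0.0204, 0.0013, 0.0934, 0.0, 0.0011]
   [0.0001, 0.0205, -0.0006, 0.0934, 0.0, 0.0011]
wp 1 4 rows
   [0.0, 0.0122, 0.0063, 0.1004, 0.0, 0.0]
   [0.0, 0.0128, 0.0051, 0.1004, 0.0, 0.0]
   [0.0, 0.0133, 0.0038, 0.1004, 0.0, 0.0]
   [0.0, 0.0136, 0.0024, 0.1004, 0.0, 0.0]
wp 2 4 rows
   [0.0, 0.0064, 0.0108, 0.096, 0.0, 0.0]
   [0.0, 0.0074, 0.0101, 0.096, 0.0, 0.0]
   [0.0, 0.0083, 0.0094, 0.096, 0.0, 0.0]
   [0.0, 0.0092, 0.0085, 0.096, 0.0, 0.0]
wp 0 7 rows
   [0.0322, -0.0086, -0.0005, 0.0, 0.0, 0.0112]
   [0.0321, -0.0089, -0.0005, 0.0, 0.0, 0.0112]
   [0.032, -0.0093, -0.0005, 0.0, 0.0, 0.0112]
   [0.0319, -0.0096, -0.0005, 0.0, 0.0, 0.0112]
   [0.0318, -0.01, -0.0005, 0.0, 0.0, 0.0112]
   [0.0317, -0.0104, -0.0005, 0.0, 0.0, 0.0112]
   [0.0316, -0.0107, -0.0005, 0.0, 0.0, 0.0112]
```

{"method": "servo_tool", "body": {
  "increments": [
    [0, 0.0204, 0.0013, 0.0934, 0, 0.001],
    [0, 0.0205, -0.0006, 0.0934, 0, 0.001],
    [0, 0.0122, 0.0063, 0.1, 0, 0],
    [0, 0.0128, 0.0051, 0.1, 0, 0],
    [0, 0.0133, 0.0038, 0.1, 0, 0],
    [0, 0.0136, 0.0024, 0.1, 0, 0],
    [0, 0, 0, 0, 0, 0]
  ]
}}

```text
t: 8.2
tool_pos: [595.8, -327.7, 317.1]
tcp_rot: [0.092, 0.467, 0.863, 0.167]
force: [-0.2, 1.0, -3.7]
grip_width: 15.0
grasp_force: 59.5
```

{"method": "servo_tool", "body": {
  "increments": [
    [0, 0.0064, 0.0108, 0.096, 0, 0],
    [0, 0.0074, 0.01, 0.096, 0, 0],
    [0, 0.0083, 0.0094, 0.096, 0, 0],
    [0, 0.0092, 0.0085, 0.096, 0, 0],
    [0, 0, 0, 0, 0, 0],
    [0.032, -0.0086, -0.0005, 0, 0, 0.011],
    [0.032, -0.009, -0.0005, 0, 0, 0.011]
  ]
}}

```text
t: 8.9
tool_pos: [577.0, -263.3, 284.5]
tcp_rot: [0.0, 0.487, 0.873, 0.002]
force: [-0.0, 0.0, -1.7]
grip_width: 15.2
grasp_force: 59.5
```

{"method": "servo_tool", "body": {
  "increments": [
    [0.032, -0.0093, -0.0005, 0, 0, 0.011],
    [0.032, -0.0096, -0.0005, 0, 0, 0.011],
    [0.032, -0.01, -0.0005, 0, 0, 0.011],
    [0.032, -0.0104, -0.0005, 0, 0, 0.011],
    [0.032, -0.0107, -0.0005, 0, 0, 0.011],
    [0, 0, 0, 0, 0, 0],
    [0, 0, 0, 0, 0, 0]
  ]
}}

```text
t: 9.6
tool_pos: [453.0, -151.0, 288.5]
tcp_rot: [0.002, 0.511, 0.86, 0.002]
force: [0.1, 0.3, -2.7]
grip_width: 15.3
grasp_force: 59.5
```

```bash
python3 - <<'E'
from h import *
P,R,s=cur();print(P,s["joint_positions"].round(3),s["grip_width"],s["force"])
plan(P,R,[((454,-151,130),tool(28.5))],30);
t=snapshot("top")[:,:,::-1];cv2.imwrite("pics/top4.png",t)
h=cv2.cvtColor(np.ascontiguousarray(t),cv2.COLOR_BGR2HSV)
m=cv2.inRange(h,(0,120,80),(8,255,255))|cv2.inRange(h,(172,120,80),(180,255,255))
n,_,st,ce=cv2.connectedComponentsWithStats(m);print([(c.round(),int(x[4])) for c,x in zip(ce[1:],st[1:]) if x[4]>25])
cv2.imwrite("pics/c5.png",cv2.resize(np.ascontiguousarray(t[130:240,240:480]),None,fx=3.3,fy=3.3,interpolation=2))
E
```

```text
[ 453.01601035 -151.01090662  288.51146659] [-0.378 -0.332  1.763  0.004  1.707 -0.876] 15.284013847322848 [ 0.08285985  0.25635843 -2.73269821]
wp 0 6 rows
   [-0.0001, 0.0, 0.0264, 0.001, 0.0001, 0.0002]
   same
   same
   [-0.0001, 0.0001, 0.0264, 0.001, 0.0001, 0.0002]
   same
   same
[(array([327.,  50.]), 153), (array([433., 177.]), 3448), (array([357., 163.]), 86), (array([380., 199.]), 37), (array([596., 319.]), 100)]
```

View pics/c5.png

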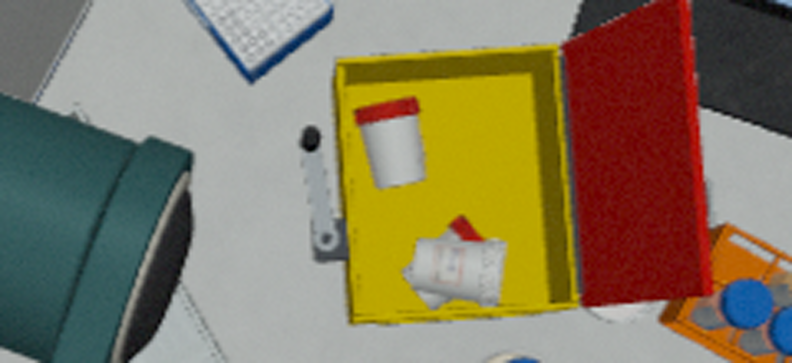

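The top crop shows all three cups inside the box. One red-lidded cup is at (392,140), and the white one at (465,270) lies partly on the other red one, whose lid shows at (463,230). I lower the tray.

{"method": "servo_tool", "body": {
  "increments": [
    [0, 0, 0.026, 0.002, 0, 0],
    [0, 0, 0.035, 0.002, 0, 0],
    [0, 0, 0.035, 0.001, 0, 0],
    [0, 0, 0.035, 0, 0, 0],
    [0, 0, 0.028, 0, 0, 0],
    [0, 0, 0.016, 0, 0, 0],
    [0, 0, 0.008, 0, 0, 0],
    [0, 0, 0.004, 0, 0, 0]
  ]
}}

```text
t: 10.45
tool_pos: [453.5, -151.4, 100.8]
tcp_rot: [-0.001, 0.511, 0.859, -0.0]
force: [-0.9, 0.2, -2.3]
grip_width: 15.1
grasp_force: 59.4
```

{"method": "servo_tool", "body": {
  "increments": [
    [0, 0, 0.002, 0, 0, 0],
    [0, 0, 0, 0, 0, 0],
    [0, 0, 0, 0, 0, 0]
  ]
}}

```text
t: 10.75
tool_pos: [453.6, -151.3, 99.6]
tcp_rot: [-0.0, 0.511, 0.86, -0.001]
force: [0.1, 0.2, -2.9]
grip_width: 15.0
grasp_force: 59.4
```

{"method": "servo_tool", "body": {
  "increments": [
    [0, 0, 0.001, 0, 0, 0],
    [0, 0, 0, 0, 0, 0]
  ]
}}

```text
t: 10.95
tool_pos: [453.5, -151.3, 98.6]
tcp_rot: [-0.0, 0.511, 0.86, -0.001]
force: [-1.6, -0.5, 4.1]
grip_width: 15.3
grasp_force: 60.6
```

{"method": "servo_tool", "body": {
  "claw": 0.05,
  "increments": [
    [0, 0, 0, 0, 0, 0],
    [0, 0, 0, 0, 0, 0],
    [0, 0, 0, 0, 0, 0],
    [0, 0, 0, 0, 0, 0],
    [0, 0, 0, 0, 0, 0]
  ]
}}

```text
t: 11.45
tool_pos: [453.2, -151.1, 97.7]
tcp_rot: [-0.001, 0.511, 0.86, -0.001]
force: [-0.2, -0.2, -0.5]
grip_width: 49.9
grasp_force: 0.0
```

{"method": "servo_tool", "body": {
  "increments": [
    [0, 0, -0.02, 0, 0, 0],
    [0, 0, -0.035, 0, 0, 0],
    [0, 0, -0.045, 0, 0, 0],
    [0, 0, -0.045, 0, 0, 0],
    [0, 0, -0.045, 0, 0, 0],
    [0, 0, -0.02, 0, 0, 0],
    [0, 0, 0, 0, 0, 0]
  ]
}}

```text
t: 12.15
tool_pos: [454.2, -151.3, 311.1]
tcp_rot: [0.002, 0.511, 0.86, -0.0]
force: [-0.2, 0.6, -0.2]
grip_width: 50.3
grasp_force: 0.0
```

```bash
python3 - <<'E'
from h import *
P,R,s=cur();print(P,s["joint_positions"].round(3),s["grip_width"],s["force"])
# lid: fingers closed, tool y along world x (heading 0), approach behind lid
plan(P,R,[((330,-330,340),tool(0)),((400,-600,340),tool(-20)),((470,-600,340),tool(-30)),((475,-600,222),tool(-30))],45)
E
```

```text
[ 454.21779914 -151.32609917  311.06898384] [-3.740e-01 -3.270e-01  1.723e+00 -1.000e-03  1.743e+00 -8.730e-01] 50.344784455346314 [-0.17180905  0.56633923 -0.15517137]
wp 0 5 rows
   [-0.0195, -0.0389, -0.0058, 0.0004, 0.0005, 0.0996]
   [-0.0233, -0.0368, -0.0058, 0.0004, 0.0005, 0.0996]
   [-0.0268, -0.0343, -0.0058, 0.0004, 0.0005, 0.0996]
   [-0.0301, -0.0314, -0.0058, 0.0004, 0.0005, 0.0996]
   [-0.0331, -0.0283, -0.0058, 0.0004, 0.0005, 0.0996]
wp 1 7 rows
   [-0.0386, 0.01, 0.0, 0.0, 0.0, 0.0499]
   [-0.038, 0.0119, 0.0, 0.0, 0.0, 0.0499]
   [-0.0374, 0.0138, 0.0, 0.0, 0.0, 0.0499]
   [-0.0367, 0.0156, 0.0, 0.0, 0.0, 0.0499]
   [-0.0358, 0.0174, 0.0, 0.0, 0.0, 0.0499]
   [-0.0349, 0.0192, 0.0, 0.0, 0.0, 0.0499]
   [-0.0339, 0.0209, 0.0, 0.0, 0.0, 0.0499]
wp 2 2 rows
   [0.012, 0.0329, 0.0, 0.0, 0.0, 0.0873]
   [0.0148, 0.0317, 0.0, 0.0, 0.0, 0.0873]
wp 3 3 rows
   [0.0008, 0.0014, 0.0393, 0.0, 0.0, 0.0]
   same
   same
```

{"method": "servo_tool", "body": {
  "claw": 0,
  "increments": [
    [-0.0195, -0.039, -0.006, 0, 0, 0.1],
    [-0.0233, -0.0368, -0.006, 0, 0, 0.1],
    [-0.0268, -0.0343, -0.006, 0, 0, 0.1],
    [-0.03, -0.0314, -0.006, 0, 0, 0.1],
    [-0.033, -0.0283, -0.006, 0, 0, 0.1],
    [-0.0386, 0.01, 0, 0, 0, 0.05],
    [-0.038, 0.012, 0, 0, 0, 0.05],
    [-0.0374, 0.0138, 0, 0, 0, 0.05]
  ]
}}

```text
t: 12.95
tool_pos: [358.7, -447.0, 336.7]
tcp_rot: [-0.001, 0.76, 0.65, -0.001]
force: [0.5, 1.0, -0.4]
grip_width: 0.1
grasp_force: 0.0
```

{"method": "servo_tool", "body": {
  "increments": [
    [-0.0367, 0.0156, 0, 0, 0, 0.05],
    [-0.0358, 0.0174, 0, 0, 0, 0.05],
    [-0.035, 0.0192, 0, 0, 0, 0.05],
    [-0.034, 0.021, 0, 0, 0, 0.05],
    [0.016, 0.023, 0, 0, 0, 0.087],
    [0.016, 0.023, 0, 0, 0, 0.087],
    [0, 0, 0, 0, 0, 0],
    [0, 0, 0, 0, 0, 0]
  ]
}}

```text
t: 13.75
tool_pos: [453.5, -587.9, 336.1]
tcp_rot: [-0.001, 0.866, 0.5, -0.001]
force: [-0.5, 0.4, 0.2]
grip_width: 0.1
grasp_force: 0.0
```

```bash
python3 - <<'E'
from h import *
P,R,s=cur();print(P,s["joint_positions"].round(3),s["grip_width"],s["force"])
t=snapshot("top")[:,:,::-1];a=snapshot("scene")[:,:,::-1];cv2.imwrite("pics/scene6.png",a)
cv2.imwrite("pics/c6.png",np.hstack([cv2.resize(np.ascontiguousarray(x),None,fx=1.5,fy=1.5,interpolation=2) for x in (t[80:320,230:490],a[90:330,200:460])]))
E
```

```text
[ 453.5111426  -587.90469097  336.08396769] [-0.947  0.262  1.108 -0.002  1.775 -0.423] 0.14556784804750553 [-0.54072094  0.37049266  0.20973386]
```

View pics/c6.png

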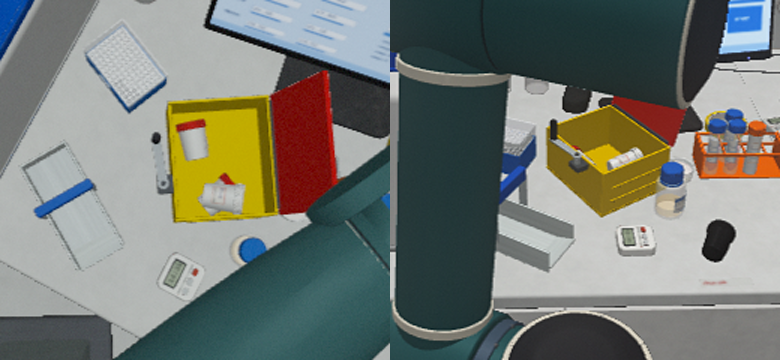

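The crop shows the tray empty and upright at (72,205), the cups inside the box, the white one at scene (625,157) below the rim, and the lid still open. I check heights from two views and plan the lid arc.

```bash
python3 - <<'E'
from h import *
print("cup",tri((378,211.3),(356.7,194.7)),"knob",tri((334,171.5),(308.7,173.5)),"pivot",tri((339,203.5),(325,197)))
P,R,s=cur()
print("proj check box corners scene",[proj("scene",p).round() for p in ((412,-322,100),(607,-476,100))])
way=[((452,-575,300),R),((450,-570,222),R)]
N=16
for k in range(N+1):
    f=1.65*(1-k/N);r=128-45*k/N
    y=-481+r*np.cos(f)-8*np.sin(f);z=100+r*np.sin(f)+8*np.cos(f)
    way.append(((450,y,z),R))
for w in way[2:]: print(w[0][1].round(),w[0][2].round(),end="; ")
plan(P,R,way,45)
E
```

```text
cup (array([ 449.53655421, -397.84432848,   87.9451449 ]), np.float64(1.1207294233672402)) knob (array([ 539.59333534, -294.27485699,  143.79157439]), np.float64(2.4825560623140706)) pivot (array([ 469.83831537, -305.01887123,  101.59156934]), np.float64(2.887058636147632))
proj check box corners scene [array([342., 206.]), array([348., 159.])]
-499.0 227.0; -486.0 225.0; -473.0 222.0; -462.0 218.0; -450.0 213.0; -440.0 207.0; -431.0 199.0; -422.0 191.0; -415.0 183.0; -409.0 174.0; -404.0 164.0; -401.0 155.0; -398.0 145.0; -396.0 135.0; -396.0 126.0; -396.0 117.0; -398.0 108.0; wp 0 1 rows
   [0.0111, -0.007, 0.0372, 0.0, 0.0, 0.0]
wp 1 2 rows
   [0.0017, -0.002, 0.039, 0.0, 0.0, 0.0]
   same
wp 2 2 rows
   [0.0307, -0.0178, -0.0025, 0.0, 0.0, 0.0]
   same
wp 3 1 rows
   [0.0113, -0.0066, 0.0016, 0.0, 0.0, 0.0]
wp 4 1 rows
   [0.0109, -0.0063, 0.0029, 0.0, 0.0, 0.0]
wp 5 1 rows
   [0.0103, -0.006, 0.0042, 0.0, 0.0, 0.0]
wp 6 1 rows
   [0.0096, -0.0056, 0.0053, 0.0, 0.0, 0.0]
wp 7 1 rows
   [0.0089, -0.0051, 0.0063, 0.0, 0.0, 0.0]
wp 8 1 rows
   [0.0081, -0.0047, 0.0072, 0.0, 0.0, 0.0]
wp 9 1 rows
   [0.0072, -0.0041, 0.008, 0.0, 0.0, 0.0]
wp 10 1 rows
   [0.0062, -0.0036, 0.0086, 0.0, 0.0, 0.0]
wp 11 1 rows
   [0.0053, -0.003, 0.0091, 0.0, 0.0, 0.0]
wp 12 1 rows
   [0.0043, -0.0024, 0.0094, 0.0, 0.0, 0.0]
wp 13 1 rows
   [0.0033, -0.0019, 0.0096, 0.0, 0.0, 0.0]
wp 14 1 rows
   [0.0023, -0.0013, 0.0097, 0.0, 0.0, 0.0]
wp 15 1 rows
   [0.0013, -0.0007, 0.0097, 0.0, 0.0, 0.0]
wp 16 1 rows
   [0.0004, -0.0002, 0.0095, 0.0, 0.0, 0.0]
wp 17 1 rows
   [-0.0005, 0.0003, 0.0092, 0.0, 0.0, 0.0]
wp 18 1 rows
   [-0.0013, 0.0008, 0.0088, 0.0, 0.0, 0.0]
```

{"method": "servo_tool", "body": {
  "increments": [
    [0.011, -0.007, 0.037, 0, 0, 0],
    [0.002, -0.002, 0.039, 0, 0, 0],
    [0.002, -0.002, 0.039, 0, 0, 0],
    [0.025, -0.0145, -0.002, 0, 0, 0],
    [0.02, -0.0115, -0.002, 0, 0, 0],
    [0.016, -0.0095, -0.001, 0, 0, 0],
    [0.0115, -0.0066, 0.0016, 0, 0, 0],
    [0.011, -0.0063, 0.003, 0, 0, 0]
  ]
}}

```text
t: 14.65
tool_pos: [449.9, -473.1, 224.2]
tcp_rot: [0.0, 0.867, 0.499, -0.002]
force: [-10.6, -2.4, 8.5]
grip_width: 0.2
grasp_force: 6.7
```

{"method": "servo_tool", "body": {
  "increments": [
    [0.01, -0.006, 0.0042, 0, 0, 0],
    [0.0096, -0.0056, 0.0053, 0, 0, 0],
    [0.009, -0.005, 0.0063, 0, 0, 0],
    [0.008, -0.0047, 0.0072, 0, 0, 0],
    [0.007, -0.004, 0.008, 0, 0, 0]
  ]
}}

```text
t: 15.15
tool_pos: [450.2, -422.6, 192.5]
tcp_rot: [0.0, 0.867, 0.499, -0.001]
force: [-1.2, -1.2, 1.5]
grip_width: -0.2
grasp_force: 0.9
```

```bash
python3 - <<'E'
from h import *
P,R,s=cur();print(P,s["force"])
t=snapshot("top")[:,:,::-1]
h=cv2.cvtColor(np.ascontiguousarray(t),cv2.COLOR_BGR2HSV)
m=cv2.inRange(h,(0,120,60),(8,255,255))|cv2.inRange(h,(172,120,60),(180,255,255))
n,_,st,ce=cv2.connectedComponentsWithStats(m);print([(c.round(),x.tolist()) for c,x in zip(ce[1:],st[1:]) if x[4]>25])
E
```

```text
[ 450.24708439 -422.63388827  192.54570441] [-1.16735205 -1.1982218   1.54829612]
[(array([327.,  50.]), [321, 43, 13, 15, 154]), (array([386., 150.]), [372, 134, 41, 47, 814]), (array([357., 163.]), [348, 160, 19, 8, 86]), (array([382., 212.]), [376, 199, 14, 25, 237]), (array([595., 319.]), [590, 312, 12, 15, 106])]
```

{"method": "servo_tool", "body": {
  "increments": [
    [0.006, -0.0036, 0.0086, 0, 0, 0],
    [0.005, -0.003, 0.009, 0, 0, 0],
    [0.0043, -0.0024, 0.0094, 0, 0, 0],
    [0.0033, -0.0019, 0.0096, 0, 0, 0],
    [0.0023, -0.0013, 0.0097, 0, 0, 0],
    [0.0013, -0.0007, 0.0097, 0, 0, 0]
  ]
}}

```text
t: 15.8
tool_pos: [450.9, -396.7, 135.2]
tcp_rot: [-0.001, 0.867, 0.499, -0.001]
force: [-1.0, 0.4, 0.8]
grip_width: 0.0
grasp_force: 0.8
```

{"method": "servo_tool", "body": {
  "increments": [
    [0, 0, 0.0095, 0, 0, 0],
    [0, 0, 0.009, 0, 0, 0],
    [0, 0, 0.006, 0, 0, 0],
    [0, 0, 0, 0, 0, 0]
  ]
}}

```text
t: 16.2
tool_pos: [450.5, -396.9, 110.5]
tcp_rot: [-0.001, 0.867, 0.499, -0.001]
force: [-0.3, 0.7, 0.4]
grip_width: -0.2
grasp_force: 0.0
```

{"method": "servo_tool", "body": {
  "increments": [
    [0, 0, 0.002, 0, 0, 0],
    [0, 0, 0.002, 0, 0, 0],
    [0, 0, 0, 0, 0, 0]
  ]
}}

```text
t: 16.5
tool_pos: [450.9, -397.2, 108.1]
tcp_rot: [-0.0, 0.867, 0.499, -0.001]
force: [0.8, 0.3, 1.2]
grip_width: 0.0
grasp_force: 0.1
```

```bash
python3 - <<'E'
from h import *
P,R,s=cur();print(P,s["force"])
t=snapshot("top")[:,:,::-1];a=snapshot("scene")[:,:,::-1]
cv2.imwrite("pics/c7.png",np.hstack([cv2.resize(np.ascontiguousarray(x),None,fx=2,fy=2,interpolation=2) for x in (t[110:260,300:490],a[90:240,260:450])]))
E
```

```text
[ 450.91366085 -397.23652033  108.05568616] [0.77543022 0.32990425 1.17397755]
```

View pics/c7.png

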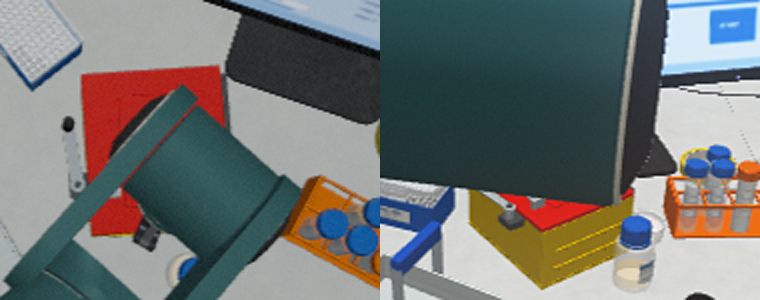

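The top view shows the lid over the box, (85,70)–(225,230), and the scene view shows it lying flat at (575,205). The hasp is at (72,160). I press lightly to be sure it is shut.

{"method": "servo_tool", "body": {
  "increments": [
    [0, 0, 0.002, 0, 0, 0],
    [0, 0, 0, 0, 0, 0]
  ]
}}

```text
t: 16.8
tool_pos: [451.1, -397.3, 107.8]
tcp_rot: [0.0, 0.867, 0.499, -0.001]
force: [-6.1, 6.8, 20.1]
grip_width: 0.1
grasp_force: 10.1
```

{"method": "servo_tool", "body": {
  "increments": [
    [0, 0, 0.002, 0, 0, 0],
    [0, 0, 0, 0, 0, 0]
  ]
}}

```text
t: 17.0
tool_pos: [451.2, -397.4, 107.6]
tcp_rot: [0.001, 0.867, 0.499, -0.001]
force: [-13.0, 13.5, 36.5]
grip_width: -0.1
grasp_force: 18.5
```

```bash
python3 - <<'E'
from h import *
P,R,s=cur();b=np.radians(1.8);B=np.array([[np.cos(b),-np.sin(b)],[np.sin(b),np.cos(b)]]);pv=np.array([471.5,-304.5])
def tip(f,lag,r=74,z=130):
    u=np.array([np.cos(f),-np.sin(f)]);t=np.array([-np.sin(f),-np.cos(f)])
    return (np.r_[pv+B@(r*u-lag*t),z],tool(-np.degrees(f)))
p,r=tip(-.12,38)
way=[((451,-397,215),R),(np.r_[p[:2],215],r),(p,r),tip(-.12,18)]
fs=np.linspace(-.12,1.62,16)[1:]
way+=[tip(f,18) for f in fs]
for w in way: print(w[0].round() if hasattr(w[0],'round') else w[0],end=' ')
plan(P,R,way,45)
E
```

```text
(451, -397, 215) [ 539. -256.  215.] [ 539. -256.  130.] [ 542. -276.  130.] [ 545. -284.  130.] [ 547. -293.  130.] [ 548. -301.  130.] [ 547. -310.  130.] [ 546. -319.  130.] [ 544. -327.  130.] [ 541. -336.  130.] [ 537. -344.  130.] [ 532. -351.  130.] [ 526. -358.  130.] [ 520. -363.  130.] [ 513. -369.  130.] [ 505. -373.  130.] [ 497. -376.  130.] [ 488. -379.  130.] wp 0 3 rows
   [0.0, -0.0001, -0.0358, 0.0, 0.0, 0.0]
   same
   same
wp 1 5 rows
   [0.0333, 0.001, -0.0001, 0.0, 0.0004, -0.1292]
   [0.0328, 0.0053, 0.0, 0.0, 0.0004, -0.1292]
   [0.0319, 0.0095, 0.0, 0.0, 0.0004, -0.1292]
   [0.0304, 0.0135, 0.0, 0.0, 0.0004, -0.1292]
   [0.0284, 0.0173, 0.0, 0.0, 0.0004, -0.1292]
wp 2 2 rows
   [0.0, 0.0, 0.0425, 0.0, 0.0, 0.0]
   same
wp 3 1 rows
   [-0.02, 0.0006, 0.0, 0.0, 0.0, 0.0]
wp 4 1 rows
   [-0.0086, 0.0019, 0.0, 0.0, 0.0, 0.116]
wp 5 1 rows
   [-0.0086, 0.0019, 0.0, 0.0, 0.0, 0.116]
wp 6 1 rows
   [-0.0086, 0.0019, 0.0, 0.0, 0.0, 0.116]
wp 7 1 rows
   [-0.0086, 0.0019, 0.0, 0.0, 0.0, 0.116]
wp 8 1 rows
   [-0.0086, 0.0019, 0.0, 0.0, 0.0, 0.116]
wp 9 1 rows
   [-0.0086, 0.0019, 0.0, 0.0, 0.0, 0.116]
wp 10 1 rows
   [-0.0086, 0.0019, 0.0, 0.0, 0.0, 0.116]
wp 11 1 rows
   [-0.0086, 0.0019, 0.0, 0.0, 0.0, 0.116]
wp 12 1 rows
   [-0.0086, 0.0019, 0.0, 0.0, 0.0, 0.116]
wp 13 1 rows
   [-0.0086, 0.0019, 0.0, 0.0, 0.0, 0.116]
wp 14 1 rows
   [-0.0086, 0.0019, 0.0, 0.0, 0.0, 0.116]
wp 15 1 rows
   [-0.0086, 0.0019, 0.0, 0.0, 0.0, 0.116]
wp 16 1 rows
   [-0.0086, 0.0019, 0.0, 0.0, 0.0, 0.116]
wp 17 1 rows
   [-0.0086, 0.0019, 0.0, 0.0, 0.0, 0.116]
wp 18 1 rows
   [-0.0086, 0.0019, 0.0, 0.0, 0.0, 0.116]
```

{"method": "servo_tool", "body": {
  "increments": [
    [0, 0, -0.037, 0, 0, 0],
    [0, 0, -0.037, 0, 0, 0],
    [0, 0, -0.037, 0, 0, 0],
    [0.0333, 0.001, 0, 0, 0, -0.129],
    [0.033, 0.0053, 0, 0, 0, -0.129],
    [0.032, 0.0095, 0, 0, 0, -0.129],
    [0.0304, 0.0135, 0, 0, 0, -0.129],
    [0.0284, 0.0173, 0, 0, 0, -0.129]
  ]
}}

```text
t: 17.8
tool_pos: [539.6, -254.3, 214.4]
tcp_rot: [-0.001, 0.662, 0.75, -0.001]
force: [-0.3, -1.1, 0.7]
grip_width: 0.1
grasp_force: 0.0
```

{"method": "servo_tool", "body": {
  "increments": [
    [0, 0, 0, 0, 0, 0],
    [0, 0, 0.04, 0, 0, 0],
    [0, 0, 0.04, 0, 0, 0],
    [0, 0, 0.005, 0, 0, 0],
    [0, 0, 0, 0, 0, 0]
  ]
}}

```text
t: 18.3
tool_pos: [538.5, -255.8, 129.4]
tcp_rot: [-0.001, 0.664, 0.748, -0.001]
force: [-0.5, -0.2, 1.4]
grip_width: 0.0
grasp_force: 0.0
```

{"method": "servo_tool", "body": {
  "increments": [
    [-0.01, 0, 0, 0, 0, 0],
    [-0.01, 0, 0, 0, 0, 0],
    [-0.0086, 0.002, 0, 0, 0, 0.116],
    [-0.0086, 0.002, 0, 0, 0, 0.116],
    [0, 0, 0, 0, 0, 0]
  ]
}}

```text
t: 18.8
tool_pos: [546.8, -294.1, 130.8]
tcp_rot: [0.0, 0.747, 0.665, -0.001]
force: [-0.7, -0.2, 0.1]
grip_width: 0.1
grasp_force: 0.0
```

```bash
python3 - <<'E'
from h import *
P,R,s=cur();print(P,s["tcp_rot"],s["force"])
E
```

```text
[ 546.75947443 -294.07051199  130.75140361] [ 2.83141939e-04  7.46989071e-01  6.64835939e-01 -6.48942682e-04] [-0.69334432 -0.22989776  0.05574252]
```

{"method": "servo_tool", "body": {
  "increments": [
    [-0.0086, 0.002, 0, 0, 0, 0.116],
    [-0.0086, 0.002, 0, 0, 0, 0.116],
    [-0.0086, 0.002, 0, 0, 0, 0.116],
    [-0.0086, 0.002, 0, 0, 0, 0.116],
    [-0.0086, 0.002, 0, 0, 0, 0.116],
    [-0.0086, 0.002, 0, 0, 0, 0.116],
    [-0.0086, 0.002, 0, 0, 0, 0.116]
  ]
}}

```text
t: 19.5
tool_pos: [532.5, -351.5, 130.4]
tcp_rot: [0.0, 0.948, 0.317, -0.001]
force: [0.9, 1.2, -0.2]
grip_width: -0.1
grasp_force: 0.3
```

{"method": "servo_tool", "body": {
  "increments": [
    [-0.0086, 0.002, 0, 0, 0, 0.116],
    [-0.0086, 0.002, 0, 0, 0, 0.116],
    [-0.0086, 0.002, 0, 0, 0, 0.116],
    [-0.0086, 0.002, 0, 0, 0, 0.116],
    [0, 0, 0, 0, 0, 0]
  ]
}}

```text
t: 20.0
tool_pos: [505.2, -374.2, 130.4]
tcp_rot: [0.0, 0.996, 0.091, -0.001]
force: [-0.3, 0.0, -0.3]
grip_width: -0.2
grasp_force: 0.0
```

{"method": "servo_tool", "body": {
  "increments": [
    [-0.0086, 0.002, 0, 0, 0, 0.116],
    [0, 0, 0, 0, 0, 0]
  ]
}}

```text
t: 20.2
tool_pos: [497.5, -377.2, 130.2]
tcp_rot: [0.0, 0.999, 0.034, -0.001]
force: [0.3, -0.5, -0.0]
grip_width: -0.3
grasp_force: 0.0
```

{"method": "servo_tool", "body": {
  "increments": [
    [-0.005, 0.001, 0, 0, 0, 0.05],
    [0, 0, 0, 0, 0, 0]
  ]
}}

```text
t: 20.4
tool_pos: [492.9, -378.3, 130.0]
tcp_rot: [0.0, 1.0, 0.01, -0.001]
force: [-0.2, 0.8, 0.2]
grip_width: 0.4
grasp_force: 0.0
```

{"method": "servo_tool", "body": {
  "increments": [
    [-0.004, 0, 0, 0, 0, 0],
    [0, 0, 0, 0, 0, 0]
  ]
}}

```text
t: 20.6
tool_pos: [491.6, -378.2, 130.4]
tcp_rot: [0.001, 1.0, 0.011, 0.003]
force: [25.0, -2.9, -6.0]
grip_width: 0.1
grasp_force: 12.9
```

{"method": "servo_tool", "body": {
  "increments": [
    [-0.003, 0, 0, 0, 0, 0],
    [0, 0, 0, 0, 0, 0]
  ]
}}

```text
t: 20.8
tool_pos: [490.8, -378.2, 130.7]
tcp_rot: [0.001, 1.0, 0.011, 0.005]
force: [46.6, -4.7, -12.3]
grip_width: -0.1
grasp_force: 23.4
```

```bash
python3 - <<'E'
from h import *
P,R,s=cur();print(P,s["force"])
t=snapshot("top")[:,:,::-1]; a=snapshot("scene")[:,:,::-1]
cv2.imwrite("pics/c8.png",np.hstack([cv2.resize(np.ascontiguousarray(x),None,fx=3,fy=3,interpolation=2) for x in (t[130:260,310:440],a[130:260,280:410])]))
E
```

```text
[ 490.77154355 -378.19891102  130.65545017] [ 46.55412292  -4.72674482 -12.29686297]
```

The knob is against its stop: force rose to 47 N at the expected position. I back off and check.

{"method": "servo_tool", "body": {
  "increments": [
    [0.012, 0, 0, 0, 0, 0],
    [0.012, 0, 0, 0, 0, 0],
    [0, 0, -0.045, 0, 0, 0],
    [0, 0, -0.045, 0, 0, 0],
    [0, 0, -0.045, 0, 0, 0],
    [0, 0, -0.045, 0, 0, 0],
    [0, 0, 0, 0, 0, 0]
  ]
}}

```text
t: 21.6
tool_pos: [511.1, -378.5, 316.9]
tcp_rot: [0.003, 1.0, 0.009, 0.002]
force: [0.4, -1.0, 0.3]
grip_width: 0.1
grasp_force: 0.0
```

{"method": "servo_tool", "body": {
  "increments": [
    [0, 0.045, 0, 0, 0, 0],
    [0, 0.045, 0, 0, 0, 0],
    [0, 0.045, 0, 0, 0, 0],
    [0, 0.045, 0, 0, 0, 0],
    [0, 0.045, 0, 0, 0, 0],
    [0, 0.045, 0, 0, 0, 0],
    [0, 0, 0, 0, 0, 0]
  ]
}}

```text
t: 22.3
tool_pos: [513.4, -652.5, 304.5]
tcp_rot: [-0.002, 1.0, 0.008, -0.003]
force: [0.1, -0.1, -1.1]
grip_width: -0.1
grasp_force: 0.0
```

```bash
python3 - <<'E'
from h import *
P,R,s=cur();print(P,s["force"],s["t"])
t=snapshot("top")[:,:,::-1]; a=snapshot("scene")[:,:,::-1]
cv2.imwrite("pics/c9.png",np.hstack([cv2.resize(np.ascontiguousarray(x),None,fx=2,fy=2,interpolation=2) for x in (t[110:310,240:440],a[130:330,250:450])]))
E
```

```text
[ 513.35884882 -652.46187803  304.47482769] [ 0.14254756 -0.09317003 -1.10316119] 22.3
```

View pics/c9.png

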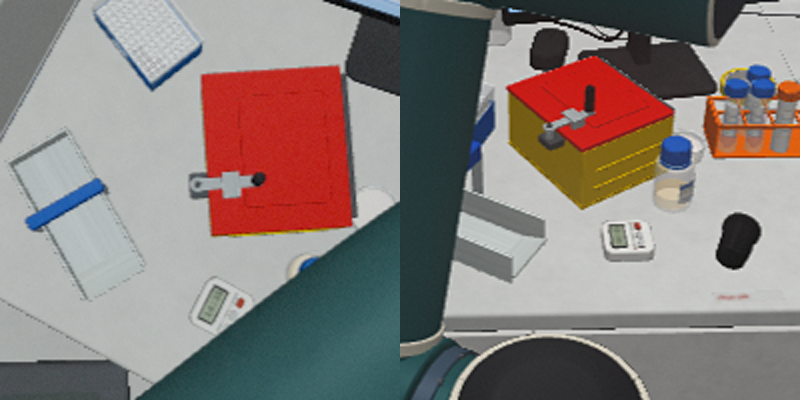

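The last picture shows the lid shut and the hasp lying under the keeper hook at (232,183), with its knob at (258,179). The empty tray stands upright at (75,215) and the bystanders have not moved.

```bash
python3 -c "
from workcell import *
print(finish_job())"
```

```text
the job is handed in; nothing more can be done
None
```

The job is handed in with all three cups in the box, the empty tray upright on the bench, the lid shut and the hasp in the keeper at about 22 s; no verdict was returned.

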